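# Third hand at the lens-edger bench: press a bearing block against the sprung stop

### The arm

A 7-joint arm with a two-finger parallel gripper is mounted at the origin on the work surface. World frame = base frame: x ahead of the robot, y to its left, z up, the work surface at z = 0. Lengths are in m, angles in rad, forces in N, time in s.
With the tool pointing down it reaches from about 0.425 to 0.925 m from the base axis. Payload 6.8 kg.
Tool frame: the origin (TCP) lies midway between the tips of the shut fingers; the grasp point (between the pads) lies r.grip_point_offset behind it (r.grip_point_offset is the distance from the TCP to the grasp point, in m); z points along the fingers, y is the line along which they close (so a half turn about z gives the same grasp; the last joint's range is limited). The gripper opens to 85 mm and grips with 20 to 120 N. Pads are 22 mm wide; open, the fingers measure 114 mm over their backs; the gripper's body (76 mm by 85 mm) begins 54 mm behind the grasp point. The pads swing forward as they close: fully open they stand 13 mm farther back than shut.
Start: joints at [1.2, 0.477, 0.022, 1.555, -0.011, 1.109, -0.083], TCP at [0.175, -0.652, 0.231] pointing down, gripper open.
Joint ranges: [-2.96, 2.96], [-0.34, 2.1], [-1.41, 1.46], [0.24, 2.44], [-1.37, 4.51], [0.17, 1.92], [-2.96, 2.96]. Speed limits (rad/s): [2.39, 2.39, 3.14, 3.14, 3.14, 3.14, 3.14].

### API

Orientations are given as a rotation vector (axis times angle).
In Python, from bench import r gives the robot as it stands. The module is installed in compiled form; this text tells all that it offers.
- The arm moves only by the shell command python3 -m crank 'ROWS' [FORCE]. ROWS is JSON, a list of rows, each a list of 5 numbers: the shift along the world's x, y, z in units of 200 mm (1.0 is 200 mm), then the turn about the world's z in units of 45 degrees (1.0 is 45 degrees), then the opening, from -1 (shut) to 1 (fully open). In form: [[dx, dy, dz, turn, jaw], ...]. A call has 1 to 8 rows; each row shifts and turns the commanded pose from where the row before left it; what a row does not reach is not made up. A row lasts 1/12 s, in which the tool goes at most 41.7 mm and 7.16 degrees, less where a joint would pass 70% of its speed; a pose out of reach is approached as far as the arm can. A call with a number of a shift or a turn outside -1 to 1 is refused whole. A call with a gripper value outside its range is refused whole. The fingers move at their own pace and stop on an object; FORCE is the grip in N (left out, the last holds). Time passes only in rows, so rows that do not move let the fingers close. It gives the time, the measured TCP pose, the force, the opening and the grip force at its end, in the units of the state.
- r.get_obs(): the state, without advancing time (a new reading comes with each control period).
- r.grab_frame(name): name is "scene" or "side" or "wrist"; returns the picture (480x640x3 uint8, blue, green, red); there is no depth.
- r.camera_model(name): a dict with "fx", "fy", "cx", "cy" (pixels), "distortion" ([k1, k2, p1, p2, k3] as OpenCV has them; the pictures are not rectified), "R" (3x3) and "t" (3): a world point X has camera coordinates R X + t. Camera axes: x right, y down, z forward; pixel columns grow to the right and rows downward; lengths in m; the calibration is good to about 2 mm. A picture is of the moment at which its call begins: read the wrist's pose just before it. camera_model takes no time and is no camera call; for the wrist camera it gives the pose at the moment of the call.
- r.hand_in(): hands the job in; it is judged then, once.
The state is a dict: "clock": time; "joints": joint angles; "qvel": joint speeds; "tau": joint torques, N m; "tcp_pos": TCP position; "orientation": TCP orientation; "contact_force": force on the tool from outside, world axes, zero at the start; "moment": the same for the moment, N m; "grip_width": finger opening in m; "gripper_force": force on a finger pad.
Only numpy, scipy, OpenCV 4.12 (cv2) and the standard library are available. Lean on these libraries where they do the work, as an engineer would, in place of code of your own. Each camera call takes 0.05 s, during which the arm holds its last target. There are 200 camera calls.

### The job

The steel setting gauge still stands in the channel of the assembly fixture: take it out and stand it upright in the grey parts tray. Then lay the aluminium bearing block flat in the channel, foot down and lengthwise between the rails, and push it against the sprung stop until the stop is about half way in (a steady 9 N); never ram the stop to the end of its travel. Finish while still holding the block there in the gripper so that a colleague can screw it down, and leave everything else on the bench where it lies.

Things in the scene. Friction and masses are not known exactly. Their poses are not given: they have to be found in the camera images.
- fixture: Metal fixture fixed to the bench, 230 mm long (own x), 130 mm wide; origin: centre of its underside, z up. Its bed, 18 mm above the bench, has two rails along x, 10 mm wide, 10 mm above the bed, with a 50 mm wide channel between them, centred on y = 0. The sprung stop closes the +x end: push along +x. A fixed back wall behind it (x = 102 to 114 mm) is 58 mm above the bench.
- mark (a point): Point in the channel's middle, on the bed, level with the middle of the two black marks on the rail tops (each 12 mm long along the fixture's x). The stop's front face should be between the ends of these marks while pressing; fixture x = 67 mm.
- stop (a joint): Sprung stop of the fixture: an upright plate 46 mm wide that slides along the fixture's +x; it reaches 32 mm above the bed. Value in m: 0 = free (pressed by nobody), 0.024 = end of its travel. Pushing it takes 3 N to start and 0.5 N more for each mm: 9 N at 12 mm, 15 N at 24 mm; it springs back when let go.
- pad (a point): The stop's rubber front pad, 42 mm wide, 26 mm high and 3 mm thick, moves with the stop. The point is the middle of its front face (the face that looks to the fixture's -x and that the block touches), 17 mm above the bed; axes like the fixture's. Free, the face lies at fixture x = 55 mm.
- gauge: Steel setting gauge, a stepped round slug 52 mm tall: foot 36 mm in diameter and 18 mm tall, above it a 26 mm diameter neck up to the top. Origin at the centre of its underside, z up along its axis. At the start it stands in the fixture's channel, on the bed. About 0.2 kg.
- block: Aluminium bearing block, about 0.3 kg: foot 66 mm long (own x), 44 mm wide (own y), 14 mm tall; on it a body 40 mm long, 44 mm wide; 48 mm tall in all. A brass-ringed bore shows in the body's two x faces. Origin: centre of its underside, z up. Both ends are alike, either may face the stop. Lies foot down on the bench. Grip it across its 44 mm width.
- tray: Grey open plastic parts tray fixed to the bench, 140 x 140 mm outside, 35 mm tall, walls and floor 4 to 5 mm thick, empty at the start. Origin at the centre of its underside, z up.
- spectacles: Bystander: spectacles, black frame, about 135 mm wide, 140 mm deep and 45 mm tall. Origin under the bridge.
- pulley: Bystander: dark steel ring, 60 mm across, 16 mm tall. Origin at the centre of its underside.
- marker: Bystander: black marker pen, 120 mm long, 14 mm thick, lying near the robot. Origin under its middle.
- screwdriver: Bystander: screwdriver, 170 mm long, up to 30 mm thick, lying beyond the fixture.
- spray: Bystander: white plastic bottle, 56 mm across, 150 mm tall. Origin at the centre of its underside.
- lens_box: Bystander: cardboard lens box, 75 x 75 x 28 mm. Origin at the centre of its underside.
- case: Bystander: black case, 100 x 75 x 30 mm. Origin at the centre of its underside.

How it is judged:
On the way:
1. the gauge stands upright in the tray, let go (horizontal distance between gauge and tray below 0.072 m and z of gauge in the frame of tray below 0.012 m and angle between gauge's own z axis and vertical below 0.2 rad and linear speed of gauge below 0.02 m/s and contact force between the fingers and gauge below 0.1 N), for 0.2 s.
At the end, for the whole second after the job is handed in: Gauge upright in the tray (0.2 rad), released. Block flat on the bed between the rails (4 mm in height, 5 mm sideways, 0.12 rad), still held by the fingers (over 5 N), at rest, pressing the stop's pad with 5.5 to 12.5 N, stop 5 to 19 mm in, through the last second (horizontal distance between gauge and tray below 0.072 m and z of gauge in the frame of tray below 0.012 m and angle between gauge's own z axis and vertical below 0.2 rad and z of block in the frame of fixture between 0.014 and 0.022 m and y of block in the frame of fixture between -0.005 and 0.005 m and angle between the x axis of block and the x axis of fixture, either way round below 0.12 rad and angle between block's own z axis and vertical below 0.06 rad and contact force between block and stop between 5.5 and 12.5 N and value of joint stop between 0.005 and 0.019 m and contact force between the fingers and block above 5 N and linear speed of block below 0.01 m/s); the arm keeps its last pose, push and grip.
It fails at once if the stop is rammed to the end of its travel (value of joint stop above 0.0235 m).
It fails at once if a bystander is moved by more than 30 mm (distance of any of spectacles, pulley, marker, screwdriver, spray, lens_box, case from where it was at the start of the episode above 0.03 m).
It also fails if it takes over 70 s, if anything falls off the work surface, if the arm or the gripper's body presses on something with over 40 N, if the wrist force passes 120 N, or if a joint passes its speed limit or range.

## Working session

There is one attempt and no reset: what is moved stays moved. The work goes in short steps, Python scripts to look and compute and a shell command to move; the robot and the scene stay as the last step left them, time stands still between calls to the robot, and variables do not carry over. Pictures are saved under pics/ and viewed, at most 12 in all, crops included, and the job is handed in when it is done.

```bash
mkdir -p pics; cat > h.py <<'E'
import numpy as np, cv2
from bench import r
def grab(n,f):
    m=r.camera_model(n); im=r.grab_frame(n); cv2.imwrite('pics/'+f,im); np.savez('pics/'+f+'.npz',**{k:np.array(v) for k,v in m.items()}); return im,m
def load(f): return cv2.imread('pics/'+f),dict(np.load('pics/'+f+'.npz'))
def K(m): return np.array([[m['fx'],0,m['cx']],[0,m['fy'],m['cy']],[0,0,1]],float)
def cast(m,px,z):
    px=np.array(px,float).reshape(-1,1,2)
    u=cv2.undistortPoints(px,K(m),np.array(m['distortion'],float)).reshape(-1,2)
    R=np.array(m['R']);t=np.array(m['t']); d=np.c_[u,np.ones(len(u))]@R; c=-R.T@t
    s=(z-c[2])/d[:,2]; return c+s[:,None]*d
def proj(m,X):
    return cv2.projectPoints(np.array(X,float).reshape(-1,3),cv2.Rodrigues(np.array(m['R'],float))[0],np.array(m['t'],float),K(m),np.array(m['distortion'],float))[0].reshape(-1,2)
E
python3 - <<'E'
from h import *
for n in('scene','side','wrist'):
    im,m=grab(n,n+'0.png'); print(n,-np.array(m['R']).T@np.array(m['t']),m['fx'])
print(r.get_obs(),r.grip_point_offset)
E
```

```text
scene [1.44018769 0.14670589 1.00423248] 485.5438911983001
side [0.17377324 0.60439548 0.94571295] 465.77092584888715
wrist [ 0.25299833 -0.62993603  0.37414893] 338.66747305741796
{'clock': 0.15, 'joints': array([ 1.19991959,  0.47759772,  0.02233668,  1.55619563, -0.01149095,
        1.1093123 , -0.08306121]), 'qvel': array([-2.12260022e-05, -3.10218283e-03, -1.06190189e-03, -3.33486160e-03,
        7.22656130e-04, -5.24898160e-04,  5.36420805e-04]), 'tau': array([ 2.95548067e-03, -5.96923292e+01,  1.61009029e+00, -2.81489003e+01,
        1.26348712e-02,  6.47067209e-03,  9.43801496e-06]), 'tcp_pos': array([ 0.17522196, -0.65139628,  0.23056938]), 'orientation': array([-3.11315602e+00, -4.11513069e-01,  4.39096501e-04]), 'contact_force': array([ 0.52654841,  0.03455964, -0.87090509]), 'moment': array([-0.00419074, -0.02072726,  0.00464165]), 'gripper_force': 0.0, 'grip_width': 0.08534257349584738} 0.0187
```

View pics/scene0.png

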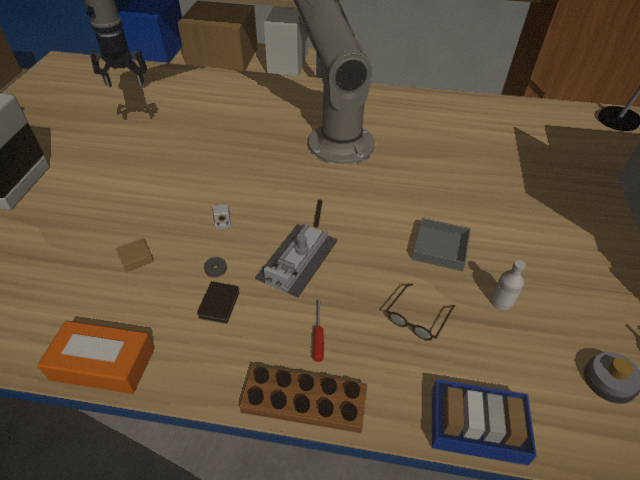

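View pics/side0.png

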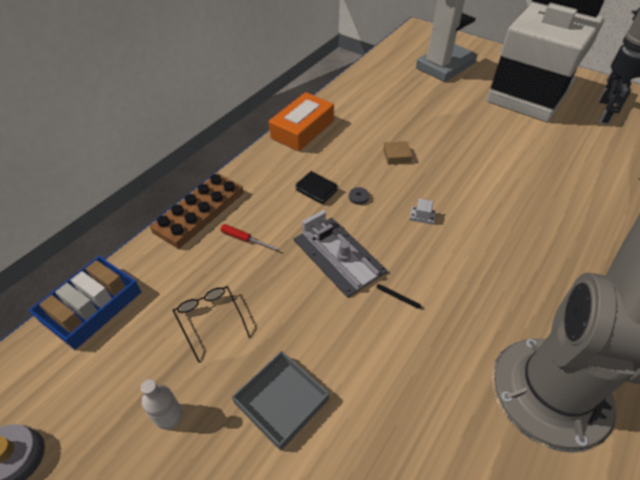

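The scene view shows the fixture at about (297,258), the block at (222,216), the tray at (441,244) and the marker at (318,213). The side view shows the fixture at (340,255), the block at (424,212) and the tray at (281,400). The fixture's stop end is away from the robot. I'll enlarge these.

```bash
python3 - <<'E'
from h import *
a,ma=load('scene0.png'); b,mb=load('side0.png')
def c(im,x,y,w,h,s): return cv2.resize(im[y:y+h,x:x+w],None,fx=s,fy=s,interpolation=cv2.INTER_CUBIC)
A=c(a,250,216,100,85,4);B=c(b,288,205,100,95,4)[:340]
C=c(a,200,195,50,43,5);D=c(b,400,190,50,43,5);Ee=c(a,405,210,75,65,3.3)[:215,:250]
o=np.zeros((560,800,3),np.uint8); o[:340,:400]=A;o[:340,400:]=B;o[340:555,:250]=C;o[340:555,250:500]=D;o[340:340+Ee.shape[0],500:500+Ee.shape[1]]=Ee
cv2.imwrite('pics/c1.png',o)
E
```

```text
(no output)
```

View pics/c1.png

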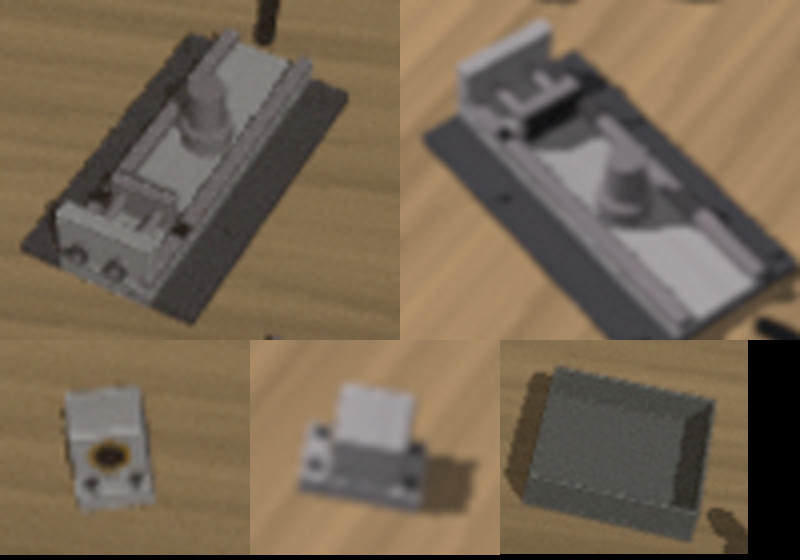

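```bash
cat > m1.py <<'E'
from h import *
a,ma=load('scene0.png'); b,mb=load('side0.png')
def rep(n,P):
    print(n,np.round(P[:,:2],3).tolist(),'c',np.round(P.mean(0),4),'L',np.round([np.linalg.norm(P[i]-P[i-1]) for i in range(len(P))],3))
fx=np.array([[192,34],[348,96],[192,325],[22,246]])/4+[250,216]
for z in(0,.018): rep('fix z%.3f'%z,cast(ma,fx,z))
bt=np.array([[67,52],[138,46],[145,84],[70,95]])/5+[200,195]
rep('block top',cast(ma,bt,.048))
rep('block foot near bottom',cast(ma,np.array([[82,170],[153,158]])/5+[200,195],0))
rep('block side top',cast(mb,np.array([[92,43],[162,55],[157,107],[85,103]])/5+[400,190],.048))
rep('tray',cast(ma,np.array([[58,27],[215,62],[197,172],[27,135]])/3.3+[405,210],.035))
rep('gauge top sc',cast(ma,[[200/4+250,78/4+216]],.07)); rep('gauge side',cast(mb,[[230/4+288,155/4+205]],.07))
# rails/pad edges: stop plate top front edge, wall top
rep('wall top',cast(ma,np.array([[60,208],[165,246]])/4+[250,216],.058))
rep('marker',cast(ma,[[319,201],[317,226]],.007))
E
python3 m1.py
```

```text
fix z0.000 [[0.431, -0.069], [0.474, 0.054], [0.695, -0.017], [0.651, -0.141]] c [ 0.5627 -0.0431  0.    ] L [0.231 0.13  0.232 0.132]
fix z0.018 [[0.449, -0.065], [0.491, 0.056], [0.709, -0.014], [0.665, -0.136]] c [ 0.5784 -0.0397  0.018 ] L [0.227 0.127 0.228 0.13 ]
block top [[0.446, -0.316], [0.433, -0.277], [0.464, -0.264], [0.481, -0.303]] c [ 0.4561 -0.2899  0.048 ] L [0.037 0.041 0.033 0.043]
block foot near bottom [[0.493, -0.299], [0.476, -0.261]] c [ 0.4843 -0.2802  0.    ] L [0.041 0.041]
block side top [[0.478, -0.305], [0.443, -0.319], [0.427, -0.281], [0.46, -0.262]] c [ 0.452  -0.2918  0.048 ] L [0.047 0.038 0.04  0.038]
tray [[0.376, 0.289], [0.395, 0.424], [0.527, 0.404], [0.511, 0.267]] c [0.4523 0.3459 0.035 ] L [0.137 0.136 0.133 0.138]
gauge top sc [[0.542, -0.04]] c [ 0.5423 -0.0402  0.07  ] L [0.]
gauge side [[0.544, -0.038]] c [ 0.5441 -0.0383  0.07  ] L [0.]
wall top [[0.661, -0.108], [0.68, -0.036]] c [ 0.6707 -0.0722  0.058 ] L [0.075 0.075]
marker [[0.325, -0.024], [0.434, -0.011]] c [ 0.3797 -0.0174  0.007 ] L [0.11 0.11]
```

```bash
python3 -m crank '[[0.09,0.15,0,0,1],[0.09,0.15,0,0,1],[0.09,0.15,0,0,1],[0.09,0.15,0,0,1],[0.09,0.15,0,0,1],[0.09,0.15,0,0,1],[0.09,0.15,0,0,1],[0.09,0.15,0,0,1]]' ; python3 -m crank '[[0.09,0.15,0,0,1],[0.09,0.15,0,0,1],[0.09,0.15,0,0,1],[0.09,0.15,0,0,1],[0,0,0,0,1],[0,0,0,0,1]]'
python3 - <<'E'
from h import *
grab('wrist','w1.png')
E
```

```text
clock: 0.82
tcp_pos: [0.3198, -0.4102, 0.2312]
orientation: [-3.114, -0.411, 0.0]
contact_force: [1.4, -0.7, -0.6]
grip_width: 0.0853
gripper_force: 0.0
clock: 1.32
tcp_pos: [0.3924, -0.2899, 0.2313]
orientation: [-3.113, -0.419, -0.0]
contact_force: [0.1, -0.1, 0.0]
grip_width: 0.0853
gripper_force: 0.0
```

View pics/w1.png

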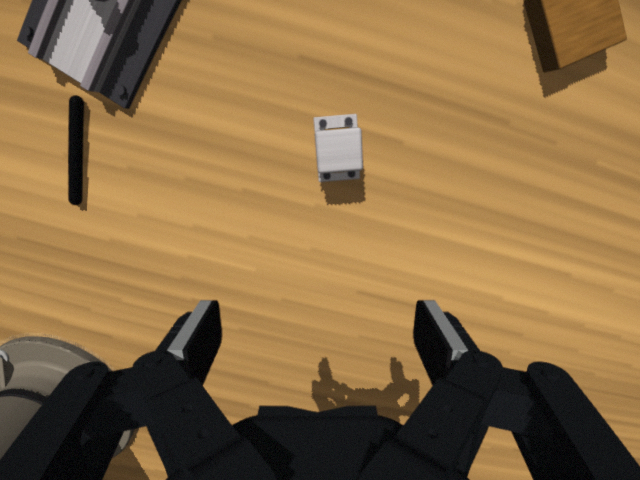

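The wrist view shows the block at about (338,148), its top face spanning roughly (316,131)–(362,172) with the far foot end above it. The marker is at the left (76,150).

```bash
python3 - <<'E'
from h import *
im,m=load('w1.png'); hsv=cv2.cvtColor(im,cv2.COLOR_BGR2HSV)
roi=np.zeros(im.shape[:2],np.uint8); roi[100:200,295:385]=1
for lo in(90,200):
    mk=((hsv[...,1]<60)&(hsv[...,2]>lo)).astype(np.uint8)*roi
    c=max(cv2.findContours(mk,0,1)[0],key=cv2.contourArea)
    bx=cv2.boxPoints(cv2.minAreaRect(c)); print(lo,cv2.contourArea(c),bx.round(1).tolist(),cv2.approxPolyDP(c,2.5,True)[:,0].tolist())
o=cv2.resize(im[100:200,295:385],None,fx=5,fy=5,interpolation=cv2.INTER_CUBIC)
f=cv2.resize(im[0:120,10:200],None,fx=1.8,fy=1.8); cv2.imwrite('pics/c2.png',np.hstack([o,cv2.copyMakeBorder(f,0,500-f.shape[0],0,0,0)]))
E
```

```text
90 2440.5 [[313.1000061035156, 116.80000305175781], [359.20001220703125, 113.0999984741211], [364.29998779296875, 177.60000610351562], [318.20001220703125, 181.1999969482422]] [[355, 114], [314, 117], [320, 181], [321, 172], [361, 169], [361, 136]]
200 21.0 [[326.8999938964844, 130.1999969482422], [357.8999938964844, 127.9000015258789], [358.1000061035156, 129.89999389648438], [327.0, 132.3000030517578]] [[358, 129], [327, 132]]
```

View pics/c2.png

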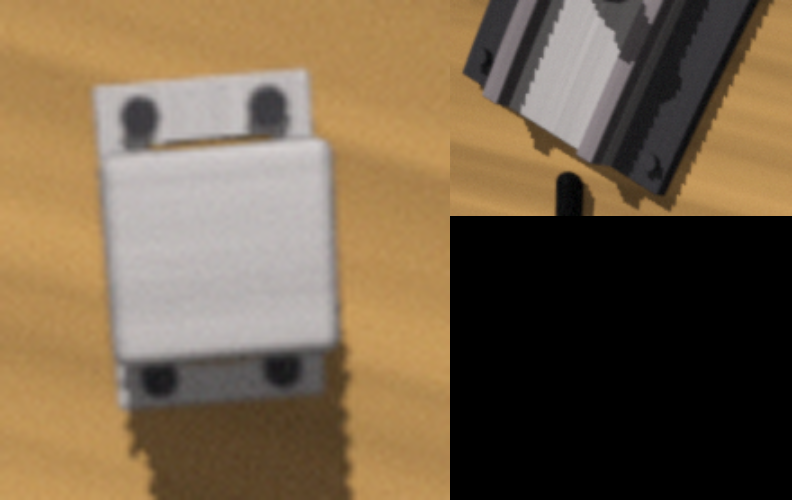

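The zoom shows the top-face corners at crop (104,156), (329,140), (336,346) and (117,362), and the far foot-end corners at (95,86) and (306,70).

```bash
python3 - <<'E'
from h import *
im,m=load('w1.png')
P=cast(m,np.array([[104,156],[329,140],[336,346],[117,362]])/5+[295,100],.048)
F=cast(m,np.array([[95,86],[306,70],[325,392],[120,406]])/5+[295,100],.014)
for P in(P,F):
    print(P.mean(0).round(4),[np.linalg.norm(P[i]-P[i-1]).round(4) for i in range(4)])
    ang=lambda v:np.degrees(np.arctan2(v[1],v[0])).round(1)
    print(ang(P[0]-P[3]),ang(P[1]-P[2]),ang(P[0]-P[1]),ang(P[3]-P[2]))
print(r.get_obs()['tcp_pos'])
E
python3 -m crank '[[0.09,0.15,0,0,1],[0.09,0.15,0,0,1],[0.09,0.15,0,0,1],[0.09,0.15,0,0,1],[0.09,0.15,0,0,1]]'; python3 -m crank '[[0,0.1,0,-0.15,1],[0,0.1,0,-0.15,1],[0,0.1,0,-0.15,1],[0,0,0,-0.15,1],[0,0,0,-0.13,1],[0,0,0,0,1],[0,0,0,0,1]]'
python3 - <<'E'
from h import *
grab('wrist','w2.png')
E
```

```text
[ 0.4545 -0.2939  0.048 ] [np.float64(0.0381), np.float64(0.0418), np.float64(0.038), np.float64(0.042)]
19.1 19.5 109.5 109.6
[ 0.4543 -0.294   0.014 ] [np.float64(0.0653), np.float64(0.0428), np.float64(0.0655), np.float64(0.0438)]
19.9 20.8 109.7 109.4
[ 0.3913431  -0.29162653  0.23123505]
clock: 1.78
tcp_pos: [0.4814, -0.1425, 0.2312]
orientation: [3.115, 0.406, -0.001]
contact_force: [0.2, -0.2, 0.4]
grip_width: 0.0854
gripper_force: 0.0
clock: 2.37
tcp_pos: [0.4812, -0.0833, 0.2312]
orientation: [3.103, -0.485, -0.0]
contact_force: [0.6, -1.0, -0.7]
grip_width: 0.0856
gripper_force: 0.0
```

View pics/w2.png

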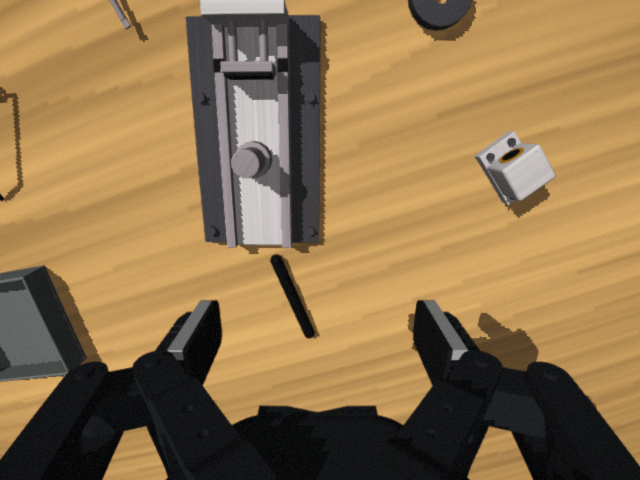

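The wrist view shows the gauge top at about (247,161), the rails running from (230,247)/(287,247) to (219,70)/(283,70), and the stop at row 68. I'll zoom in.

```bash
python3 - <<'E'
from h import *
im,m=load('w2.png')
f=lambda y:cv2.resize(im[y:y+130,185:325],None,fx=2.85,fy=4.5,interpolation=cv2.INTER_CUBIC)[:585]
cv2.imwrite('pics/c3.png',np.hstack([f(0),f(125)]))
E
```

```text
(no output)
```

View pics/c3.png

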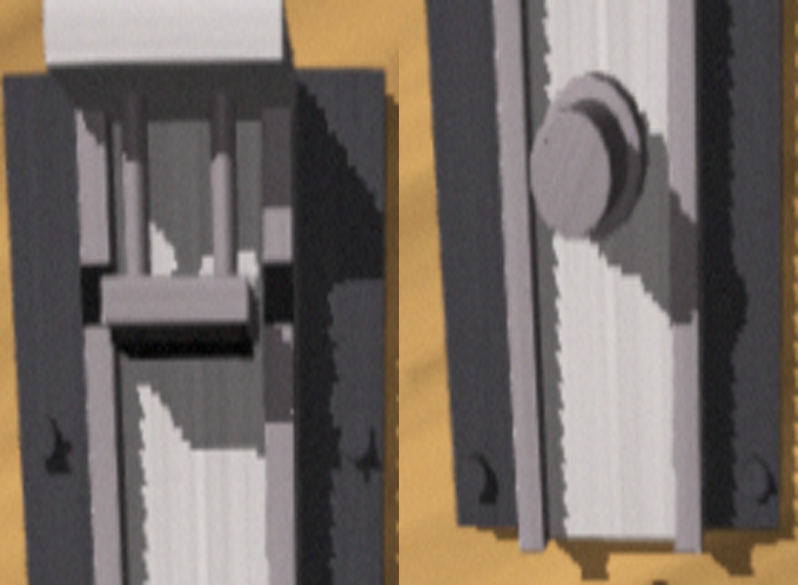

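```bash
python3 - <<'E'
from h import *
im,m=load('w2.png')
g=lambda p,c:[185+(p[0]-399*c)/2.85,125*c+p[1]/4.5]
px=[g((519,550),1),g((700,550),1),g((76,110),0),g((295,110),0),g((93,294),0),g((276.5,294),0)]
P=cast(m,px,.028)[:,:2]; print(P.round(4).tolist())
a=P[2:4].mean(0)-P[:2].mean(0); print('yaw',np.degrees(np.arctan2(a[1],a[0])),np.linalg.norm(P[0]-P[1]),np.linalg.norm(P[2]-P[3]),[np.degrees(np.arctan2(*(P[i+2]-P[i])[::-1])) for i in(0,1)])
u=a/np.linalg.norm(a); n=np.array([-u[1],u[0]])
M=P[4:].mean(0); C=P[:4].mean(0); print('mark',M, 'rail mid-y of mark',(M-C)@n)
O=M-.067*u-((M-C)@n)*n; print('origin',O,'rail near end local x',[(p-O)@u for p in P[:2]])
G=cast(m,[g((570.5,173.5),1)],.070)[0,:2]; print('gauge',G,(G-O)@u,(G-O)@n)
o=r.get_obs(); v=o['orientation'];print(o['tcp_pos'],'toolx yaw',2*np.degrees(np.arctan2(v[1],v[0])))
E
```

```text
[[0.4677, 0.0251], [0.4465, -0.0412], [0.6742, -0.0425], [0.6517, -0.1095], [0.6397, -0.0348], [0.6205, -0.0925]]
yaw -18.2651813251342 0.06959284217328197 0.07072910458818846 [np.float64(-18.115022452682002), np.float64(-18.41611176615144)]
mark [ 0.63007703 -0.06361024] rail mid-y of mark 0.0014778926917281084
origin [ 0.56598956 -0.04401484] rail near end local x [np.float64(-0.11503352157867822), np.float64(-0.1142965083777537)]
gauge [ 0.54710363 -0.03643835] -0.020308969560743784 0.0012756183002842294
[ 0.48117631 -0.08319471  0.23116094] toolx yaw -17.736672928153197
```

```bash
python3 -m crank '[[0.16,0.115,0,0,1],[0.16,0.115,0,0,1],[0,0,-0.19,0,1],[0,0,-0.19,0,1],[0,0,-0.19,0,1],[0,0,-0.19,0,1],[0,0,-0.18,0,1],[0,0,0,0,0.4]]' 40; python3 -m crank '[[0,0,0,0,-1],[0,0,0,0,-1],[0,0,0,0,-1],[0,0,0,0,-1],[0,0,0,0,-1],[0,0,0,0,-1],[0,0,0,0,-1],[0,0,0,0,-1]]' 40
```

```text
clock: 3.08
tcp_pos: [0.5402, -0.0369, 0.0369]
orientation: [3.102, -0.484, -0.018]
contact_force: [-1.3, 0.8, -0.5]
grip_width: 0.0756
gripper_force: 0.0
clock: 3.75
tcp_pos: [0.5473, -0.0361, 0.0458]
orientation: [-3.104, 0.486, -0.007]
contact_force: [-1.6, -1.1, 7.9]
grip_width: 0.0247
gripper_force: 38.8
```

```bash
python3 -m crank '[[0,0,0.1,0,-1],[0,0,0.15,0,-1],[0,0,0.19,0,-1],[0,0,0.19,0,-1],[-0.03,0.13,0.1,0,-1],[-0.045,0.19,0,0,-1],[-0.045,0.19,0,0.05,-1],[-0.045,0.19,0,0.05,-1]]'; python3 -m crank '[[-0.045,0.19,0,0.05,-1],[-0.045,0.19,0,0.05,-1],[-0.045,0.19,0,0,-1],[-0.045,0.19,0,0,-1],[-0.045,0.19,0,0,-1],[-0.045,0.19,0,0,-1],[-0.03,0.13,0,0,-1],[0,0,0,0,-1]]'
python3 - <<'E'
from h import *
grab('scene','s2.png');grab('side','d2.png');im,m=grab('wrist','w3.png')
a,b=cv2.imread('pics/s2.png'),cv2.imread('pics/d2.png')
cv2.imwrite('pics/c4.png',np.vstack([cv2.resize(im,(800,600))[:300],np.hstack([cv2.resize(a[130:310,360:540],(400,300)),cv2.resize(b[280:480,180:400],(400,300))])]))
E
```

```text
clock: 4.42
tcp_pos: [0.5121, 0.1053, 0.1912]
orientation: [-3.12, 0.363, -0.005]
contact_force: [0.8, 0.4, -3.0]
grip_width: 0.0243
gripper_force: 40.1
clock: 5.08
tcp_pos: [0.4488, 0.3658, 0.191]
orientation: [-3.128, 0.226, 0.0]
contact_force: [-0.4, 0.5, -1.3]
grip_width: 0.0246
gripper_force: 40.1
```

View pics/c4.png

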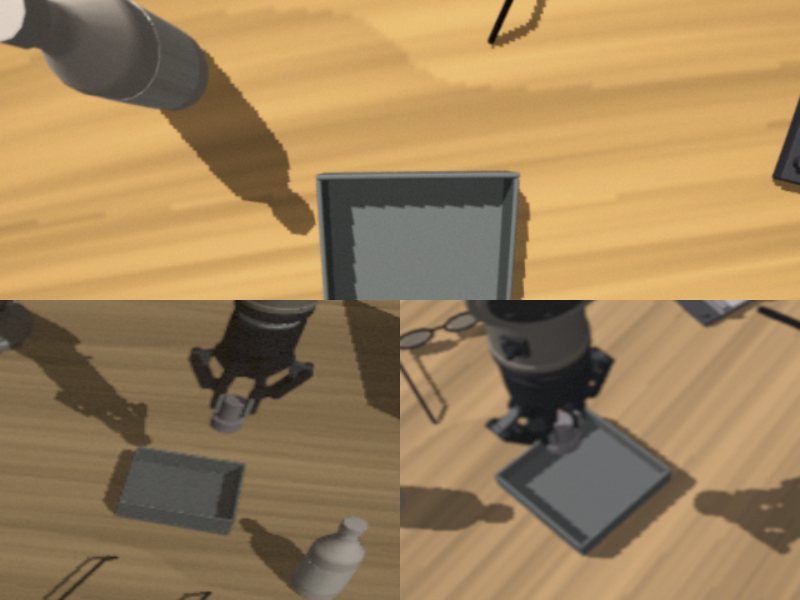

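The gauge hangs upright in the fingers. The far corners of the tray rim are at wrist pixels (254,140) and (415,138).

```bash
python3 - <<'E'
from h import *
im,m=load('w3.png')
P=cast(m,[[254.4,140],[415.2,138.4]],.035)[:,:2];d=P[0]-P[1];L=np.linalg.norm(d);u=np.array([d[1],-d[0]])/L
o=r.get_obs();C=P.mean(0)-.07*u;print(L,C,np.degrees(np.arctan2(u[1],u[0])),o['tcp_pos'],'units',(C-o['tcp_pos'][:2])/.2)
E
```

```text
0.1376031235356241 [0.44948964 0.34435957] -7.887070200645361 [0.4524197  0.35758135 0.18978728] units [-0.01465031 -0.06610887]
```

```bash
python3 -m crank '[[-0.01,-0.065,-0.15,0,-1],[0,0,-0.19,0,-1],[0,0,-0.19,0,-1],[0,0,-0.13,0,-1],[0,0,-0.08,0,-1],[0,0,-0.03,0,-1],[0,0,0,0,-1],[0,0,0,0,-1]]'
```

```text
clock: 5.9
tcp_pos: [0.4514, 0.3446, 0.0363]
orientation: [-3.132, 0.243, -0.002]
contact_force: [-0.1, 0.6, -1.9]
grip_width: 0.0247
gripper_force: 40.2
```

```bash
python3 -m crank '[[0,0,-0.005,0,-1],[0,0,-0.005,0,-1],[0,0,-0.005,0,-1],[0,0,0,0,-1]]';python3 -m crank '[[0,0,-0.004,0,-1],[0,0,-0.004,0,-1],[0,0,0,0,-1],[0,0,0,0,-1]]'
```

```text
clock: 6.23
tcp_pos: [0.4507, 0.3453, 0.0329]
orientation: [-3.132, 0.241, -0.001]
contact_force: [-0.7, 0.8, -2.6]
grip_width: 0.0244
gripper_force: 40.2
clock: 6.57
tcp_pos: [0.4507, 0.3453, 0.0319]
orientation: [-3.132, 0.241, -0.002]
contact_force: [-2.3, -1.9, 8.7]
grip_width: 0.0244
gripper_force: 41.2
```

```bash
python3 -m crank '[[0,0,0,0,0.2],[0,0,0,0,0.2],[0,0,0,0,0.2],[0,0,0,0,0.2],[0,0,0,0,0.2]]';python3 -m crank '[[0,0,0.05,0,0.2],[0,0,0.15,0,0.2],[0,0,0.19,0,0.2],[0,0,0.19,0,0.2],[0,0,0.19,0,0.2],[0,0,0.19,0,0.2],[0,0,0,0,0.2]]'
python3 - <<'E'
from h import *
im,m=grab('wrist','w4.png'); grab('scene','s3.png');a=cv2.imread('pics/s3.png')
cv2.imwrite('pics/c5.png',np.hstack([cv2.resize(im,(400,300)),cv2.resize(a[190:295,390:530],(400,300))]))
E
```

```text
clock: 6.98
tcp_pos: [0.4504, 0.3452, 0.0306]
orientation: [3.132, -0.241, -0.0]
contact_force: [0.2, 0.5, 0.4]
grip_width: 0.0513
gripper_force: 0.0
clock: 7.57
tcp_pos: [0.4531, 0.3485, 0.2315]
orientation: [-3.123, 0.24, -0.015]
contact_force: [0.6, 2.0, 0.1]
grip_width: 0.0513
gripper_force: 0.0
```

View pics/c5.png

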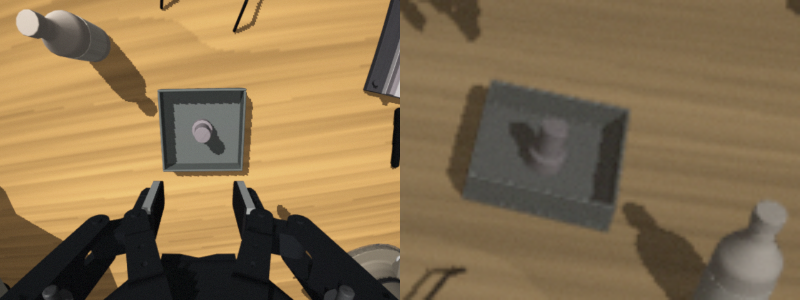

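The gauge stands upright near the middle of the tray. Next is the block.

```bash
python3 -m crank '[[0,-0.2,0,0,1],[0,-0.2,0,0,1],[0,-0.2,0,0,1],[0,-0.2,0,0,1],[0,-0.2,0,0,1],[0,-0.2,0,0,1],[0,-0.2,0,0,1],[0,-0.2,0,0,1]]';python3 -m crank '[[0,-0.2,0,0.1,1],[0,-0.2,0,0.1,1],[0,-0.2,0,0.1,1],[0,-0.2,0,0.1,1],[0,-0.2,0,0.1,1],[0,-0.2,0,0.1,1],[0,-0.2,0,0.03,1],[0,-0.2,0,0,1]]'; python3 -m crank '[[0,0,-0.2,0,1],[0,0,-0.2,0,1],[0,0,0,0,1],[0,0,0,0,1],[0,0,0,0,1]]'
```

```text
clock: 8.33
tcp_pos: [0.4489, 0.0231, 0.2216]
orientation: [3.132, -0.241, -0.004]
contact_force: [1.0, -0.4, 0.0]
grip_width: 0.0852
gripper_force: 0.0
clock: 9.0
tcp_pos: [0.4489, -0.2964, 0.2214]
orientation: [-3.094, -0.536, 0.003]
contact_force: [1.3, 0.1, -0.4]
grip_width: 0.0855
gripper_force: 0.0
clock: 9.42
tcp_pos: [0.4509, -0.2944, 0.1437]
orientation: [-3.096, -0.535, -0.0]
contact_force: [1.2, 0.8, -0.1]
grip_width: 0.0854
gripper_force: 0.0
```

```bash
python3 -m crank '[[0.02,0,-0.19,0,1],[0,0,-0.19,0,1],[0,0,-0.15,0,1],[0,0,-0.09,0,1],[0,0,-0.03,0,1],[0,0,0,0,1],[0,0,0,0,1]]'; python3 -m crank '[[0,0,0,0,-1],[0,0,0,0,-1],[0,0,0,0,-1],[0,0,0,0,-1],[0,0,0,0,-1],[0,0,0,0,-1],[0,0,0,0,-1]]' 60
```

```text
clock: 10.0
tcp_pos: [0.456, -0.2954, 0.0147]
orientation: [3.094, 0.534, 0.004]
contact_force: [1.2, 0.1, -0.3]
grip_width: 0.0851
gripper_force: 0.0
clock: 10.58
tcp_pos: [0.4551, -0.2952, 0.014]
orientation: [3.095, 0.533, 0.002]
contact_force: [-1.1, 2.4, 7.9]
grip_width: 0.0432
gripper_force: 62.4
```

```bash
python3 -m crank '[[0,0,0.1,0,-1],[0,0,0.15,0,-1],[0,0,0.15,0,-1],[0,0,0.13,0,-1],[0,0,0,0,-1]]'; python3 -m crank '[[0.055,0.162,0,-0.105,-1],[0.055,0.162,0,-0.105,-1],[0.055,0.162,0,-0.105,-1],[0.055,0.162,0,-0.105,-1],[0.055,0.162,0,-0.105,-1],[0.055,0.162,0,-0.105,-1],[0.055,0.162,0,-0.105,-1],[0.055,0.162,0,-0.105,-1]]'; python3 -m crank '[[0,0,0,0,-1],[0,0,0,0,-1],[0,0,0,0,-1]]'
python3 - <<'E'
from h import *
v=r.get_obs()['orientation'];print('yaw',2*np.degrees(np.arctan2(v[1],v[0])))
im,m=grab('wrist','w5.png')
cv2.imwrite('pics/c6.png',cv2.resize(im[:400,140:500],None,fx=1.5,fy=1.5,interpolation=cv2.INTER_CUBIC))
E
```

```text
clock: 11.0
tcp_pos: [0.4571, -0.2964, 0.1239]
orientation: [3.091, 0.532, 0.01]
contact_force: [1.3, -0.4, -1.8]
grip_width: 0.0429
gripper_force: 62.1
clock: 11.67
tcp_pos: [0.5419, -0.0341, 0.118]
orientation: [3.1, -0.505, -0.002]
contact_force: [0.7, -0.3, -2.7]
grip_width: 0.0438
gripper_force: 62.0
clock: 11.92
tcp_pos: [0.5415, -0.0359, 0.118]
orientation: [3.101, -0.496, -0.002]
contact_force: [0.8, -0.3, -2.6]
grip_width: 0.0435
gripper_force: 62.1
yaw -18.173823349642245
```

View pics/c6.png

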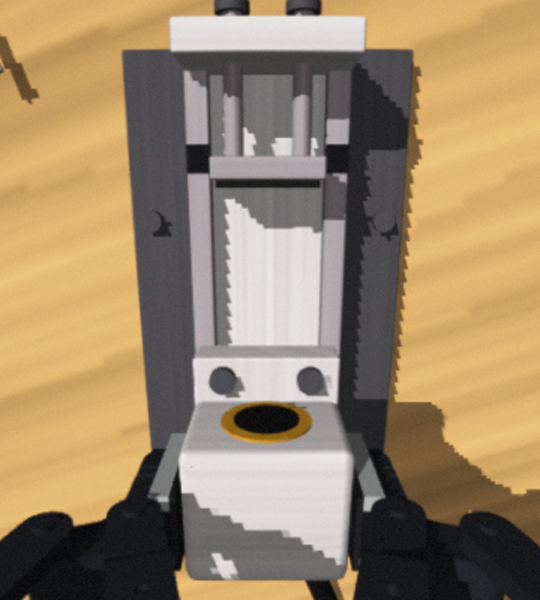

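The block is level in the gripper above the channel. The foot's front top edge runs (194,359)–(338,359) in the crop, and the black marks span (187..209,158) and (327..348,158). Now the lateral offset.

```bash
python3 - <<'E'
from h import *
im,m=load('w5.png'); g=lambda a:np.array(a,float)/1.5+[140,0]
P=cast(m,g([[187,158],[348,158],[192,330],[345,330],[183,70],[351,70]]),.028)[:,:2]
F=cast(m,g([[194,359],[338,359]]),.118)[:,:2]
B=cast(m,g([[185,450],[349,450]]),.152)[:,:2]
mid=(P[::2]+P[1::2])/2; print('widths',np.linalg.norm(P[::2]-P[1::2],axis=1),mid.round(4).tolist())
a=mid[2]-mid[1];print('rail yaw',np.degrees(np.arctan2(a[1],a[0])))
y=np.radians(-18.2);u=np.array([np.cos(y),np.sin(y)]);n=np.array([-u[1],u[0]])
O=mid[0]-.067*u;print('O',O)
for q in(F,B): print('blk',np.linalg.norm(q[0]-q[1]),((q.mean(0)-O)@u,(q.mean(0)-O)@n))
d=F[0]-F[1];print('front edge yaw',np.degrees(np.arctan2(d[1],d[0]))-90)
print('mids n',[(q-O)@n for q in mid],'tcp',(r.get_obs()['tcp_pos'][:2]-O)@np.c_[u,n],u,n)
E
```

```text
widths [0.06980293 0.07300966 0.06995091] [[0.6302, -0.0649], [0.5565, -0.0414], [0.6636, -0.0756]]
rail yaw -17.701730045153372
O [ 0.56658644 -0.0440171 ]
blk 0.043025389672601166 (np.float64(0.005475370229369275), np.float64(0.0006816339614737038))
blk 0.03986553874185017 (np.float64(-0.00637370159962074), np.float64(0.0004673207438939691))
front edge yaw -18.126630252239494
mids n [np.float64(8.943492854314167e-18), np.float64(-0.0006816195437085226), np.float64(0.00029575751060896836)] tcp [-0.02609669 -0.00098067] [ 0.94997205 -0.31233492] [0.31233492 0.94997205]
```

```bash
python3 -m crank '[[0,0,-0.15,0,-1],[0,0,-0.14,0,-1],[0,0,-0.08,0,-1],[0,0,-0.04,0,-1],[0,0,0,0,-1],[0,0,0,0,-1]]'; python3 -m crank '[[0,0,-0.005,0,-1],[0,0,-0.005,0,-1],[0,0,0,0,-1]]'
```

```text
clock: 12.47
tcp_pos: [0.5423, -0.0367, 0.0369]
orientation: [3.101, -0.5, -0.0]
contact_force: [-0.1, 0.3, -2.0]
grip_width: 0.0429
gripper_force: 62.1
clock: 12.72
tcp_pos: [0.543, -0.0357, 0.0356]
orientation: [-3.102, 0.498, -0.003]
contact_force: [-0.5, 0.0, -2.7]
grip_width: 0.0434
gripper_force: 62.1
```

```bash
python3 -m crank '[[0,0,-0.005,0,-1],[0,0,-0.005,0,-1],[0,0,-0.005,0,-1],[0,0,0,0,-1]]'; python3 -m crank '[[0,0,-0.003,0,-1],[0,0,-0.003,0,-1],[0,0,0,0,-1]]'
```

```text
clock: 13.05
tcp_pos: [0.5425, -0.0356, 0.032]
orientation: [-3.102, 0.498, -0.001]
contact_force: [-0.8, 1.0, 1.5]
grip_width: 0.0431
gripper_force: 62.4
clock: 13.3
tcp_pos: [0.5426, -0.0355, 0.032]
orientation: [3.102, -0.498, 0.001]
contact_force: [-6.6, -0.3, 15.8]
grip_width: 0.0433
gripper_force: 64.4
```

```bash
python3 -m crank '[[0,0,0.003,0,-1],[0,0,0,0,-1]]'; python3 -m crank '[[0.038,-0.0125,0,0,-1],[0.038,-0.0125,0,0,-1],[0.038,-0.0125,0,0,-1],[0.038,-0.0125,0,0,-1],[0.038,-0.0125,0,0,-1],[0,0,0,0,-1],[0,0,0,0,-1]]'
```

```text
clock: 13.47
tcp_pos: [0.5425, -0.0356, 0.032]
orientation: [3.102, -0.498, 0.001]
contact_force: [-3.4, 1.6, 8.6]
grip_width: 0.0434
gripper_force: 63.7
clock: 14.05
tcp_pos: [0.5818, -0.048, 0.032]
orientation: [-3.101, 0.498, -0.004]
contact_force: [0.2, 1.1, 6.1]
grip_width: 0.0434
gripper_force: 63.3
```

```bash
python3 -m crank '[[0.0095,-0.003,0,0,-1],[0.0095,-0.003,0,0,-1],[0.0095,-0.003,0,0,-1],[0.0095,-0.003,0,0,-1],[0,0,0,0,-1]]'; python3 -m crank '[[0.0095,-0.003,0,0,-1],[0.0095,-0.003,0,0,-1],[0,0,0,0,-1],[0,0,0,0,-1]]'
```

```text
clock: 14.47
tcp_pos: [0.5871, -0.0496, 0.032]
orientation: [-3.102, 0.497, 0.003]
contact_force: [-7.1, 1.1, 13.6]
grip_width: 0.0434
gripper_force: 64.0
clock: 14.8
tcp_pos: [0.5887, -0.0501, 0.0321]
orientation: [-3.102, 0.496, 0.01]
contact_force: [-14.5, 4.2, 20.8]
grip_width: 0.0432
gripper_force: 65.1
```

```bash
python3 -m crank '[[0,0,0.004,0,-1],[0,0,0.003,0,-1],[0,0,0,0,-1],[0,0,0,0,-1]]'; python3 - <<'E'
from h import *
o=r.get_obs(); v=o['orientation'];p=o['tcp_pos'];d=p[:2]-[.5663,-.044]
R=cv2.Rodrigues(v)[0];print('local',d@[.95,-.312],d@[.312,.95],'F',o['contact_force']@[.95,-.312,0],'z',p[2],'toolz',R[:,2].round(4),'yaw',np.degrees(np.arctan2(R[1,0],R[0,0])))
E
```

```text
clock: 15.13
tcp_pos: [0.5891, -0.0503, 0.0322]
orientation: [-3.102, 0.496, 0.008]
contact_force: [-8.3, 4.2, 6.8]
grip_width: 0.0431
gripper_force: 63.1
local 0.02361208278593487 0.0011510713143624304 F -9.2211637149625 z 0.032164256126169626 toolz [-0.0052  0.0012 -1.    ] yaw -18.173888761196444
```

```bash
cat > st.py <<'E'
from h import *
o=r.get_obs(); v=o['orientation'];p=o['tcp_pos'];d=p[:2]-[.5663,-.044]
R=cv2.Rodrigues(v)[0];print('local',d@[.95,-.312],d@[.312,.95],'F',o['contact_force']@[.95,-.312,0],'Fz',o['contact_force'][2],'z',p[2],'toolz',R[:,2].round(4),'yaw',np.degrees(np.arctan2(R[1,0],R[0,0])))
E
python3 -m crank '[[0.0095,-0.003,0.002,0,-1],[0.0095,-0.003,0.001,0,-1],[0.0095,-0.003,0.001,0,-1],[0.0095,-0.003,0,0,-1],[0,0,0,0,-1],[0,0,0,0,-1]]'; python3 st.py
```

```text
clock: 15.63
tcp_pos: [0.5956, -0.0524, 0.0323]
orientation: [-3.102, 0.496, 0.012]
contact_force: [-9.6, 3.7, 4.3]
grip_width: 0.0435
gripper_force: 63.1
local 0.03045395111756976 0.0011788835146806828 F -10.27903262834798 Fz 4.349330150582894 z 0.03229093505540036 toolz [-0.0076  0.0015 -1.    ] yaw -18.166388842254992
```

```bash
python3 -m crank '[[0.0095,-0.003,0.001,0,-1],[0.0095,-0.003,0.001,0,-1],[0,0,0,0,-1],[0,0,0,0,-1],[0,0,0,0,-1]]'; python3 st.py; python3 - <<'E'
from h import *
a,_=grab('scene','s9.png');w,_=grab('wrist','w9.png')
cv2.imwrite('pics/c7.png',np.hstack([cv2.resize(a[210:305,250:345],(400,400),interpolation=2),cv2.resize(w[0:300,170:470],(400,400),interpolation=2)]))
E
```

```text
clock: 16.05
tcp_pos: [0.5987, -0.0534, 0.0323]
orientation: [-3.102, 0.496, 0.014]
contact_force: [-9.8, 4.6, 3.4]
grip_width: 0.0433
gripper_force: 62.9
local 0.033701993463946936 0.0011513994686361579 F -10.694335640825813 Fz 3.4425392160305925 z 0.03233682168852771 toolz [-0.009   0.0017 -1.    ] yaw -18.16550773251773
```

View pics/c7.png

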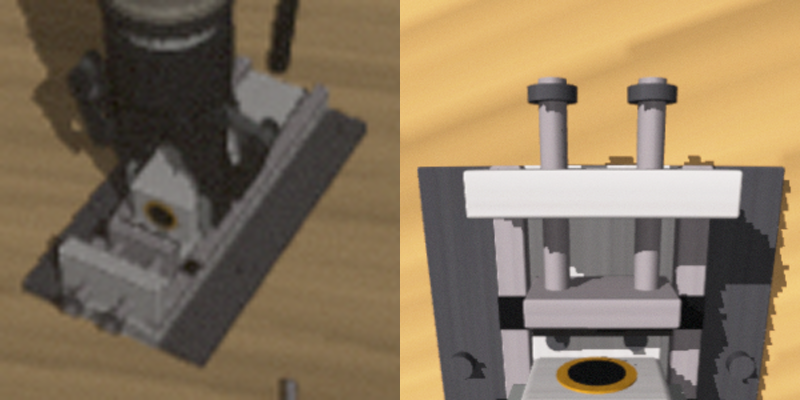

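The scene crop shows the block seated in the channel against the stop. In the wrist crop the stop plate's front top edge is at about (600,327) and the black marks cover rows 296–328.

```bash
python3 - <<'E'
from h import *
_,m=load('w9.png'); g=lambda a:np.array(a,float)*.75+[170-300,0]
L=lambda P:np.c_[(P[:,:2]-[.5663,-.044])@[.95,-.312],(P[:,:2]-[.5663,-.044])@[.312,.95],]
print('plate front',L(cast(m,g([[526,327],[679,327]]),.050)),'back',L(cast(m,g([[530,278],[672,278]]),.050)))
print('marks',L(cast(m,g([[510,296],[510,328],[690,296],[690,328]]),.028)))
print('foot front',L(cast(m,g([[540,334],[662,334]]),.032)))
E
python3 -m crank '[[0,0,0,0,-1],[0,0,0,0,-1],[0,0,0,0,-1],[0,0,0,0,-1],[0,0,0,0,-1],[0,0,0,0,-1]]'; python3 st.py
```

```text
plate front [[ 0.06918112  0.0228341 ]
 [ 0.06922961 -0.02247092]] back [[ 0.08407496  0.02097665]
 [ 0.08412988 -0.01957182]]
marks [[ 0.07233039  0.03136373]
 [ 0.06072965  0.03205525]
 [ 0.0724066  -0.02989836]
 [ 0.06079764 -0.03068885]]
foot front [[ 0.06004984  0.02113855]
 [ 0.06009304 -0.02036904]]
clock: 16.65
tcp_pos: [0.5987, -0.0534, 0.0323]
orientation: [-3.102, 0.496, 0.014]
contact_force: [-10.0, 4.1, 4.2]
grip_width: 0.0433
gripper_force: 62.9
local 0.03368640740591767 0.0011785166062335953 F -10.794229125532304 Fz 4.197741151958934 z 0.032326682878572 toolz [-0.009   0.0017 -1.    ] yaw -18.16246117312363
```

```bash
python3 -c "
from bench import r
print(r.hand_in())"
```

```text
the job is handed in; nothing more can be done
None
```

The job is handed in, with no verdict shown: the gauge stands upright and released in the tray, and the gripper still holds the block flat in the channel against the stop, about 11–12 mm in at an estimated 9 N.

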